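# Gauge the pipette guide tube and present the rod tip

## Task

Take the collared gauge rod from its grey cradle and slide it gently into the slanted steel guide tube until its collar stops against the mouth, then draw it right out again. Carry it to the round lit glass of the light stage and hold it level with its tip over the middle of the glass, about 5 cm above and never touching the stage, for reading: finish still holding it there, and leave everything else on the bench undisturbed.

Things in the scene. Friction and masses are not known exactly. Their poses are not given: they have to be found in the camera images.
- rod_grip (a point): Gauge rod, 195 mm long, 140 g. Origin: on its axis at the balanced place to grip, on the square steel handle (16 x 16 mm section, from 55 mm behind this point to 35 mm ahead). x runs along the rod to its tip; y, z are square to the handle's flats. It starts level in the cradle, axis 45 mm above the table, flats upright, tip roughly towards the robot.
- rod_collar (a point): The middle of the front face of the rod's round collar (32 mm across, 8 mm thick), on the rod's axis, 50 mm ahead of rod_grip; same axes as rod_grip. Ahead of it the rod is plain, round, 10 mm across and 90 mm long.
- rod_tip (a point): The rod's tapered tip, 140 mm ahead of rod_grip on its axis, past dark reading rings; same axes as rod_grip.
- tube_mouth (a point): Fixed steel guide tube on a stand, 80 mm long. Origin: centre of the upper mouth's rim, about 150 mm above the table. z: along the tube's axis out of the mouth, 30 degrees above level, roughly away from the robot; the rod goes in along -z. Bore 14 mm, open at both ends; the last 14 mm flare to a 26 mm mouth (32 mm over the rim). Collar seated, the tip stands 10 mm out below.
- stage_glass (a point): Light stage: a fixed low white box, 130 x 130 mm, with a round pale glass 92 mm across in a black ring. Origin: centre of the glass's upper face, 30 mm above the table, z up.
- cradle: Fixed grey cradle: two notched uprights, 12 mm thick, tops 55 mm above the table, 45 mm behind and 105 mm ahead of rod_grip, on a base 175 x 50 x 8 mm; fingers have room beside the grip down to the base. Lift the rod straight up 20 mm or more to clear it. Origin: on the table, 65 mm ahead of rod_grip; x as the rod's x.
Not all that is in view belongs to the job. Leave any pink look-alike of the part that bears rod_grip alone. There is more than one size of the cradle; the job needs the larger.

How it is judged:
On the way, in this order (a step that is already met when the one before it is completed fails the run):
1. the rod is in the guide tube with its collar stopped on the mouth (z of rod_collar in the frame of tube_mouth below 0.0035 m and z of rod_tip in the frame of tube_mouth below -0.083 m and distance between rod_collar and tube_mouth below 0.006 m and angle between the x axis of rod_grip and the z axis of tube_mouth, either way round below 0.1 rad), for 0.2 s.
2. the rod is drawn right out of the tube, its tip clear of the mouth (z of rod_tip in the frame of tube_mouth above 0.01 m), for 0.05 s.
At the end, for the whole second after the job is handed in: The fingers hold the rod still, level within 8 degrees, its tip within 20 mm (horizontally) of the middle of the glass and 30 to 70 mm above it, with the rod touching neither stage nor cradle (horizontal distance between rod_tip and stage_glass below 0.02 m and z of rod_tip in the frame of stage_glass between 0.03 and 0.07 m and angle between rod_grip's own x axis and vertical between 1.4308 and 1.7108 rad and contact force between the fingers and gauge_rod above 1 N and linear speed of gauge_rod below 0.02 m/s and contact force between gauge_rod and stage below 0.2 N and contact force between gauge_rod and cradle below 0.2 N); the arm keeps its last pose, push and grip.
It fails at once if the rod touches the light stage (contact force between gauge_rod and stage above 0.5 N).
It fails at once if the rod is rammed into the tube (over 40 N) (contact force between gauge_rod and stand above 40 N).
It fails at once if a bystander on the bench is moved by more than 30 mm (distance of any of dish_a, dish_b, stir_rod, tweezers, flask, beaker, jar from where it was at the start of the episode above 0.03 m).
It also fails if it takes over 48 s, if anything falls off the work surface, if the arm or the gripper's body presses on something with over 40 N, if the wrist force passes 120 N, or if a joint passes its speed limit or range.

## Robot

A 6-joint arm with a two-finger parallel gripper is mounted at the origin on the work surface. World frame = base frame: x ahead of the robot, y to its left, z up, the work surface at z = 0. Lengths are in m, angles in rad, forces in N, time in s.
With the tool pointing down it reaches from about 0.35 to 0.975 m from the base axis. Payload 17.4 kg.
Tool frame: the origin (TCP) lies midway between the tips of the shut fingers; the grasp point (between the pads) lies 19 mm behind it (arm.hold_point_z is the distance from the TCP to the grasp point, in m); z points along the fingers, x is the direction in which the jaws open and shut, and the axes are right-handed (so a half turn about z gives the same grasp; the last joint's range is limited). The gripper opens to 85 mm and grips with 20 to 120 N. Pads are 22 mm wide; open, the fingers measure 114 mm over their backs; the gripper's body (76 mm by 85 mm) begins 54 mm behind the grasp point. The pads swing forward as they close: fully open they stand 13 mm farther back than shut.
Start: joints at [1.311, 0.116, 1.442, -0, 1.584, -0.038], TCP at [0.148, 0.658, 0.231] pointing down, gripper open.
Joint ranges: [-2.83, 2.83], [-0.83, 2.19], [0.07, 2.5], [-1.14, 4.28], [0.01, 3], [-2.97, 2.97]. Speed limits (rad/s): [1.89, 1.89, 2.22, 3.14, 3.14, 3.14].

## Interface

Orientations are given as a unit quaternion [w, x, y, z].
In Python, from bench import arm gives the robot as it stands.
- The arm moves only by the tool apply_moves, never from a script. Its argument "targets" is a list of rows, each a list of 6 numbers: the shift along the tool's x, y, z in cm, then the turn, a rotation vector about the tool's x, y, z in rad. A call has 1 to 20 rows; each row shifts and turns the pose as measured when the row begins, along the tool's axes as they then stand; what a row does not reach is not made up. A row lasts 1/12 s, in which the tool goes at most 41.7 mm and 7.16 degrees, less where a joint would pass 70% of its speed; a pose out of reach is approached as far as the arm can. A call with a gripper value outside its range is refused whole. "jaw" is the opening in per cent of the stroke, from 0 (shut) to 100 (fully open), set as the call begins (left out, the last holds). The fingers move at their own pace and stop on an object; the grip force is fixed at half the most. Time passes only in rows, so rows that do not move let the fingers close. It gives the time, the measured TCP pose, the force and the opening at its end, in the units of the state.
- arm.state(): the state, without advancing time (a new reading comes with each control period).
- arm.grab_frame(name): name is "scene" or "top" or "wrist"; returns a dict with "image" (420x560x3 uint8, red, green, blue), "camera_matrix" (3x3 intrinsics, pixels), "k1" (the pictures are not rectified: a ray, as slopes to the right and down, at radius r is drawn at 1 + k1 r^2 times it, then the intrinsics apply), "camera_from_world" (4x4, takes a point from world to camera coordinates). Camera axes: x right, y down, z forward; pixel columns grow to the right and rows downward; lengths in m; the calibration is good to about 2 mm. A picture is of the moment at which its call begins. There is no depth.
- arm.sign_off(): hands the job in, once; it reports no verdict.
The state is a dict: "time_s": time; "joint_positions": joint angles; "joint_velocities": joint speeds; "tau": joint torques, N m; "ee_pos": TCP position; "tcp_rot": TCP orientation; "contact_force": force on the tool from outside, world axes, zero at the start; "torque": the same for the moment, N m; "gripper_width": finger opening in m.
Only numpy, scipy, OpenCV 4.12 (cv2) and the standard library are available. Lean on these libraries where they do the work, as an engineer would, in place of code of your own. Each camera call takes 0.05 s, during which the arm holds its last target.

## Working session

There is one attempt and no reset: what is moved stays moved. The work goes in short steps, Python scripts to look and compute and a tool call to move; the robot and the scene stay as the last step left them, time stands still between calls to the robot, and variables do not carry over. Pictures are saved under pics/ and viewed, and the job is handed in when it is done.

Besides the shell and the picture viewer there is one more tool, called after "Emit:" as name([rows], argument=value, ...), one row to a line, values as JSON. apply_moves: Moves the arm, as the interface text tells. Its arguments: {"type":"object","properties":{"targets":{"type":"array"},"jaw":{"type":"number"}},"required":["targets"]}

```bash
ls; mkdir -p pics
cat > h.py <<'E'
import numpy as np, cv2, pickle
from bench import arm
def grab(n,tag):
    f=arm.grab_frame(n); pickle.dump(f,open(f'pics/{tag}.pkl','wb'))
    cv2.imwrite(f'pics/{tag}.png',f['image'][:,:,::-1]); return f
def load(t): return pickle.load(open(f'pics/{t}.pkl','rb'))
def ray(f,u,v):
    K=np.array(f['camera_matrix']);xd=(u-K[0,2])/K[0,0];yd=(v-K[1,2])/K[1,1]
    x,y=xd,yd
    for _ in range(30):
        s=1+f['k1']*(x*x+y*y); x,y=xd/s,yd/s
    T=np.array(f['camera_from_world']);R=T[:3,:3];o=-R.T@T[:3,3]
    d=R.T@np.array([x,y,1]);return o,d/np.linalg.norm(d)
def onz(f,u,v,z):
    o,d=ray(f,u,v);return o+d*(z-o[2])/d[2]
def proj(f,p):
    T=np.array(f['camera_from_world']);c=T[:3,:3]@np.array(p)+T[:3,3];x,y=c[:2]/c[2]
    s=1+f['k1']*(x*x+y*y);K=np.array(f['camera_matrix']);return np.array([K[0,0]*x*s+K[0,2],K[1,1]*y*s+K[1,2]])
def tri(obs):
    A=np.zeros((3,3));b=np.zeros(3)
    for f,u,v in obs:
        o,d=ray(f,u,v);P=np.eye(3)-np.outer(d,d);A+=P;b+=P@o
    p=np.linalg.solve(A,b);return p,[np.linalg.norm((np.eye(3)-np.outer(ray(f,u,v)[1],ray(f,u,v)[1]))@(p-ray(f,u,v)[0])) for f,u,v in obs]
def crop(t,x0,y0,x1,y1,s,out):
    i=cv2.imread(f'pics/{t}.png')[y0:y1,x0:x1]
    i=cv2.resize(i,None,fx=s,fy=s,interpolation=cv2.INTER_CUBIC)
    for k in range(0,x1-x0,10):
        cv2.line(i,(k*s,0),(k*s,12 if (k+x0)%50==0 else 5),(0,0,255),1)
        if (k+x0)%20==0: cv2.putText(i,str(k+x0),(k*s,22),0,.35,(0,0,255),1)
    for k in range(0,y1-y0,10):
        cv2.line(i,(0,k*s),(5,k*s),(0,0,255),1)
        if (k+y0)%20==0: cv2.putText(i,str(k+y0),(6,k*s+4),0,.35,(0,0,255),1)
    cv2.imwrite(f'pics/{out}.png',i)
E
python3 - <<'E'
from h import *
for n in ['scene','top','wrist']:
    f=grab(n,n+'0'); T=np.array(f['camera_from_world']);print(n,f['camera_matrix'],f['k1'],-T[:3,:3].T@T[:3,3],T[2,:3])
print(arm.state(), arm.hold_point_z)
E
```

```text
pics
scene [[466.38330628   0.         280.22496681]
 [  0.         466.38330628 213.37236598]
 [  0.           0.           1.        ]] -0.1163836141747983 [1.37470067 0.22294009 0.97157697] [-0.7224064  -0.30557468 -0.6202847 ]
top [[439.52565681   0.         277.12019803]
 [  0.         439.52565681 210.34369835]
 [  0.           0.           1.        ]] -0.05474171450886112 [ 0.24930662 -0.17949383  1.1985617 ] [ 0.09455917  0.00451499 -0.995509  ]
wrist [[295.76553769   0.         282.0124646 ]
 [  0.         295.76553769 207.12637824]
 [  0.           0.           1.        ]] -0.0020326250063133653 [0.07676531 0.67422196 0.37401709] [ 0.2765415  -0.06328261 -0.95891611]
{'time_s': 0.15, 'joint_positions': array([ 1.31119808e+00,  1.16374353e-01,  1.44208901e+00,  2.05629277e-05,
        1.58398786e+00, -3.77871735e-02]), 'joint_velocities': array([-1.17479802e-03, -2.18942832e-03, -1.10127490e-03, -8.19608635e-04,
       -2.38322522e-03,  2.84565738e-05]), 'tau': array([ 1.72602518e-03, -7.32501769e+01, -6.32848263e+01, -3.89302244e-06,
        5.01983755e-03,  2.33399749e-05]), 'ee_pos': array([0.14845798, 0.6583353 , 0.23074689]), 'tcp_rot': array([ 2.46965423e-04,  7.81023752e-01,  6.24501173e-01, -3.51283303e-04]), 'contact_force': array([ 0.06591608, -0.31858081,  0.52579536]), 'torque': array([ 0.02911653, -0.02659323,  0.00032529]), 'gripper_width': 0.08500153341984973} 0.0187
```

View pics/scene0.png

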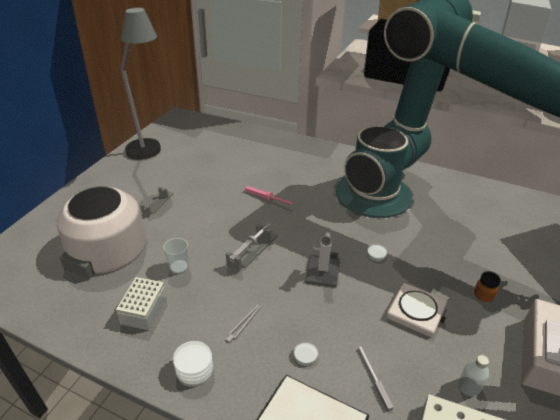

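View pics/top0.png

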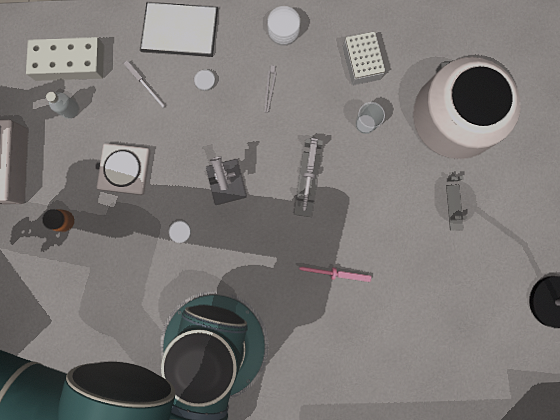

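View pics/wrist0.png

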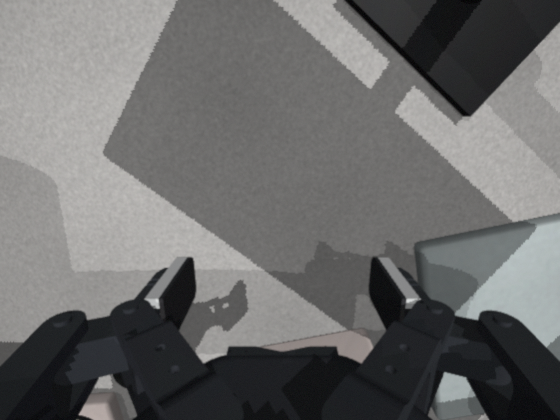

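Run:
```python
from h import *
crop('top0',270,120,350,225,7,'c1')
crop('top0',190,130,260,215,7,'c2')
crop('scene0',210,215,350,295,5,'c3')
crop('top0',90,130,160,210,7,'c4')
```

```text
(no output)
```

View pics/c1.png

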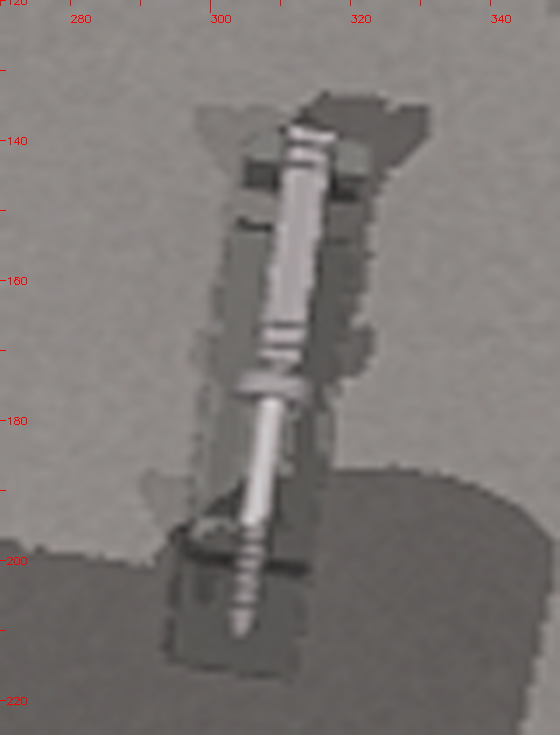

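View pics/c2.png

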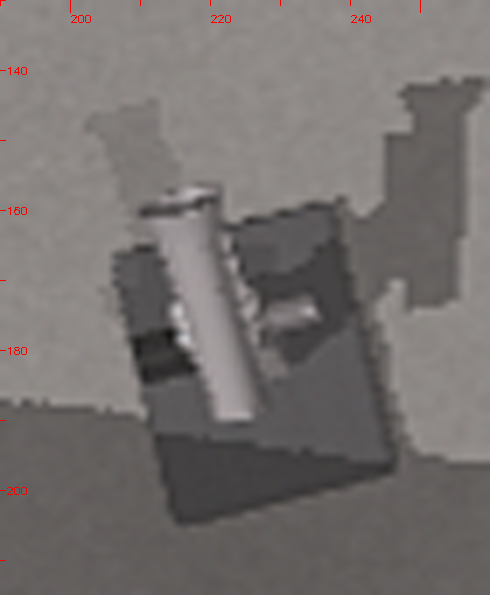

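View pics/c3.png

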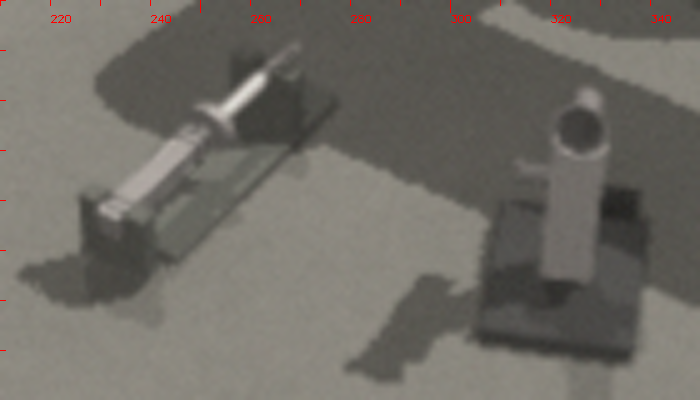

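View pics/c4.png

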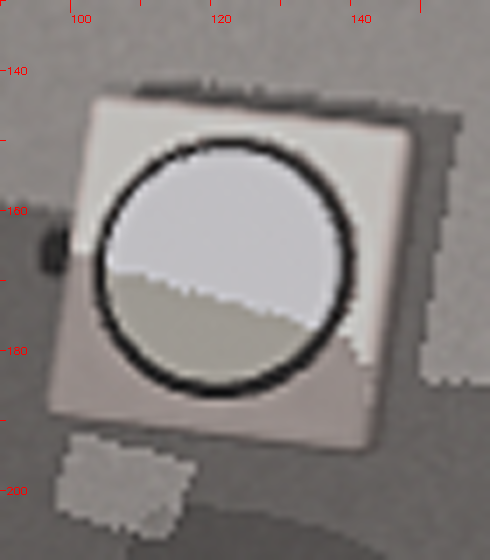

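Run:
```python
from h import *
t=load('top0');s=load('scene0')
tip=onz(t,303.9,210.3,.045);back=onz(t,314.1,138.3,.053);print('rod',tip,back,np.linalg.norm((tip-back)[:2]))
d=tip-back;print(np.degrees(np.arctan2(d[1],d[0])))
c=onz(t,308.4,175,.053);print('col',c,np.linalg.norm((c-tip)[:2]))
print('mouth', onz(t,215,159,.15), tri([(t,215.1,158.5),(s,325.6,240.6)]), onz(s,325.6,240.6,.15))
print('tube low', onz(t,190+236/7,130+410/7,.115))
g=[onz(t,90+x/7-.4,130+y/7-.4,.03) for x,y in((225,140),(225,393),(98,267),(352,267))];print('glass',np.mean(g,0),g)
for n,(u,v) in dict(dishb=(179,232),stir=(145,84),tw=(271,88),disha=(204,79),jar=(57,219),beaker=(369,117)).items(): print(n,onz(t,u,v,.02))
```

```text
rod [ 0.35797083 -0.24484942  0.045     ] [ 0.549401   -0.27546107  0.053     ] 0.19386227936504438
170.91473799227379
col [ 0.45059767 -0.25813889  0.053     ] 0.0935753324125198
mouth [ 0.47640087 -0.025554    0.15      ] (array([ 0.4768664 , -0.02552447,  0.15256159]), [np.float64(0.0006783656007494452), np.float64(0.0006783656007494184)]) [ 0.47378791 -0.02567318  0.15      ]
tube low [ 0.4086602  -0.04224896  0.115     ]
glass [0.48311365 0.24713202 0.03      ] [array([0.53327469, 0.24826756, 0.03      ]), array([0.43336909, 0.24590716, 0.03      ]), array([0.48385755, 0.29736869, 0.03      ]), array([0.48195326, 0.19698465, 0.03      ])]
dishb [0.30652281 0.09080689 0.02      ]
stir [0.72219088 0.19106129 0.02      ]
tw [ 0.70300051 -0.16190288  0.02      ]
disha [0.73275341 0.02496578 0.02      ]
jar [0.34620106 0.42819964 0.02      ]
beaker [ 0.61627393 -0.43125784  0.02      ]
```

Candidates for the rod: steel rod in the large cradle at top (310,170) / scene (250,245), pink look-alike at top (335,272), small empty cradle at top (455,200). I choose the steel rod. The crop shows its square handle, collar and rings, and it measures 194 mm long against the 195 mm given. Next I move over the tube for a close look.

```bash
cat >> h.py <<'E'
from scipy.spatial.transform import Rotation as Ro
def pose():
    s=arm.state();q=s['tcp_rot'];return np.array(s['ee_pos']),Ro.from_quat([q[1],q[2],q[3],q[0]])
def toolrot(y,z):
    z=np.array(z)/np.linalg.norm(z);y=np.array(y)-np.dot(y,z)*z;y/=np.linalg.norm(y);return Ro.from_matrix(np.c_[np.cross(y,z),y,z])
def go(p,R=None,pp=None):
    p0,R0=pose() if pp is None else pp
    R=R0 if R is None else R
    d=R0.inv().apply(np.array(p)-p0)*100; r=(R0.inv()*R).as_rotvec()
    print('shift',d.round(2),'rot',r.round(4),'rows>=',max(np.linalg.norm(d)/4.17,np.degrees(np.linalg.norm(r))/7.16).round(1)); return d,r
E
python3 - <<'E'
from h import *
p,R=pose()
a=np.array([.42,.22,.30]);b=np.array([.55,-.03,.30]);go(a);go(b,pp=(a,R))
E
```

```text
shift [-36.79  36.13  -6.9 ] rot [0. 0. 0.] rows>= 12.5
shift [-2.153e+01  1.818e+01  2.000e-02] rot [0. 0. 0.] rows>= 6.8
```

Emit:
apply_moves([
  [-2.6,2.6,-0.5,0,0,0],
  [-2.6,2.6,-0.5,0,0,0],
  [-2.6,2.6,-0.5,0,0,0],
  [-2.6,2.6,-0.5,0,0,0],
  [-2.6,2.6,-0.5,0,0,0],
  [-2.6,2.6,-0.5,0,0,0],
  [-2.6,2.6,-0.5,0,0,0],
  [-2.6,2.6,-0.5,0,0,0],
  [-2.6,2.6,-0.5,0,0,0],
  [-2.6,2.6,-0.5,0,0,0],
  [-2.6,2.6,-0.5,0,0,0],
  [-2.6,2.6,-0.5,0,0,0],
  [-2.6,2.6,-0.5,0,0,0],
  [-2.6,2.6,-0.5,0,0,0],
])

```text
time_s: 1.32
ee_pos: [0.4289, 0.2073, 0.2991]
tcp_rot: [0.002, 0.778, 0.628, -0.003]
contact_force: [0.0, 0.6, 0.1]
gripper_width: 0.0858
```

Emit:
apply_moves([
  [-2.9,2.4,0,0,0,0],
  [-2.9,2.4,0,0,0,0],
  [-2.9,2.4,0,0,0,0],
  [-2.9,2.4,0,0,0,0],
  [-2.9,2.4,0,0,0,0],
  [-2.9,2.4,0,0,0,0],
  [-2.9,2.4,0,0,0,0],
  [0,0,0,0,0,0],
  [0,0,0,0,0,0],
])

```text
time_s: 2.07
ee_pos: [0.5556, -0.0464, 0.3004]
tcp_rot: [0.002, 0.78, 0.626, -0.003]
contact_force: [0.1, 1.6, 0.3]
gripper_width: 0.0853
```

Run:
```python
from h import *
grab('wrist','w1');print(pose()[0]);t=load('w1')
T=np.array(t['camera_from_world']);print(-T[:3,:3].T@T[:3,3]);print(proj(t,[.477,-.0255,.152]),proj(t,[.496,-.267,.05]))
```

```text
[ 0.5554928  -0.04611876  0.30017243]
[ 0.48416728 -0.02985496  0.44375683]
[287.26198632 111.00085423] [113.81903919 168.6126032 ]
```

View pics/w1.png

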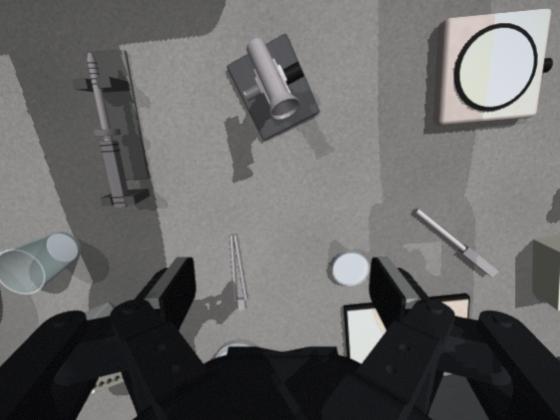

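Run:
```python
from h import *
crop('w1',220,25,330,145,6,'c5')
crop('w1',70,40,160,220,4,'c6')
```

```text
(no output)
```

View pics/c5.png

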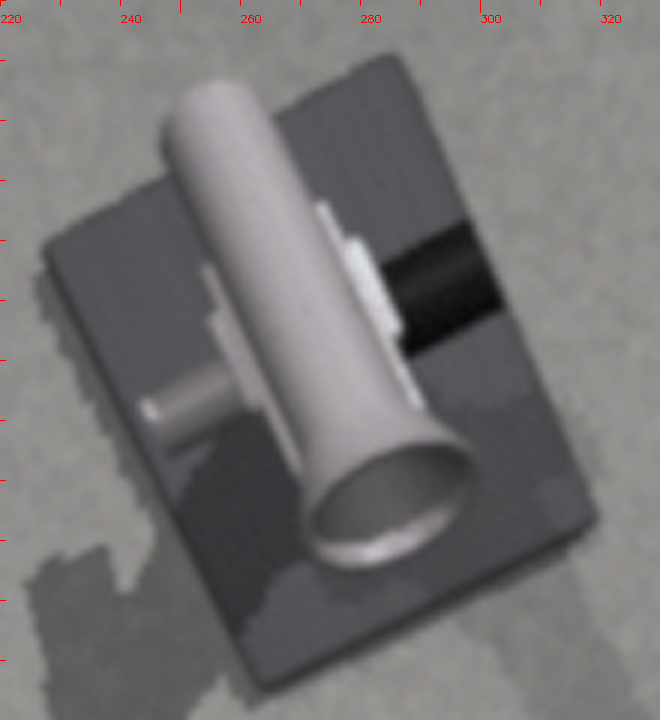

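View pics/c6.png

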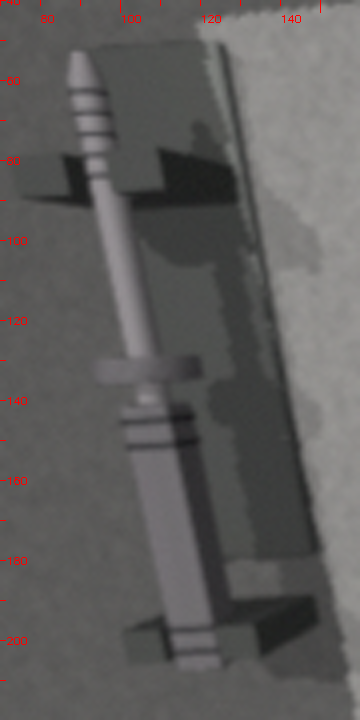

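```bash
cat > fit.py <<'E'
from h import *
from scipy.optimize import least_squares
t=load('top0');s=load('scene0');w=load('w1')
C=lambda x0,y0,k:(lambda x,y:(x0+(x+.5)/k-.5,y0+(y+.5)/k-.5))
cw=C(220,25,6);ct=C(190,130,7);cs=C(210,215,5)
M=[(w,*cw(387,501)),(t,*ct(180,200)),(s,*cs(580,131))]
L=[(w,*cw(240,195)),(w,*cw(330,390)),(t,*ct(195,245)),(t,*ct(232,400))]
# midlines from silhouettes
print('tri',tri(M))
for pair in [(0,1),(0,2),(1,2)]: print(pair,tri([M[i] for i in pair]))
L=[(w,*cw((163+272)/2,(145+120)/2)),(w,*cw((290+395)/2,(446+380)/2)),(t,*ct(191,220)),(t,*ct(236,414))]
def ax(q): return np.array([np.cos(q[4])*np.cos(q[3]),np.cos(q[4])*np.sin(q[3]),np.sin(q[4])])
def res(q):
    r=[]
    for f,u,v in M: r+=list(proj(f,q[:3])-[u,v])
    for f,u,v in L:
        a=proj(f,q[:3]);b=proj(f,q[:3]-.08*ax(q));n=(b-a)/np.linalg.norm(b-a);e=np.array([u,v])-a;r.append(e[0]*n[1]-e[1]*n[0])
    r.append((q[4]-np.pi/6)*200);return r
o=least_squares(res,[.477,-.0255,.15,.24,.52]);print(o.x,np.degrees(o.x[3:]),np.round(o.fun,1))
cor=[onz(w,*cw(x,y),.01) for x,y in((45,245),(395,50),(595,520),(262,690))]
for i in range(4):
    d=cor[(i+1)%4]-cor[i];print('base',cor[i].round(4),np.linalg.norm(d).round(4),np.degrees(np.arctan2(d[1],d[0])).round(1))
# rod
cr=C(70,40,4)
f=w
tip=onz(f,*cr(80,52),.045);col=onz(f,*cr(148,370),.045);back=onz(f,*cr(200,666),.053)
print('rod w1',tip,col,back)
print('glass w1',onz(w,496.5,67,.03))
E
python3 fit.py
```

```text
tri (array([ 0.47593941, -0.02648054,  0.15182879]), [np.float64(0.0025340352800855745), np.float64(0.0021216771812474344), np.float64(0.0015581896888603314)])
(0, 1) (array([ 0.47456481, -0.02835015,  0.16707132]), [np.float64(0.0004461027415425226), np.float64(0.00044610274154249357)])
(0, 2) (array([ 0.47340077, -0.02681861,  0.14866987]), [np.float64(0.0010565762930441808), np.float64(0.0010565762930441998)])
(1, 2) (array([ 0.47765189, -0.02561974,  0.15246277]), [np.float64(0.0010354475157645967), np.float64(0.0010354475157646336)])
[ 0.47445065 -0.02786926  0.15161071  0.22163763  0.52355794] [12.6989008  29.99766018] [ 0.1  0.7  0.6  1.5 -0.8 -0.7  0.1  0.5  0.6 -0.7 -0. ]
base [ 0.3991 -0.0899  0.01  ] 0.0872 103.8
base [ 0.3783 -0.0053  0.01  ] 0.1079 13.2
base [0.4833 0.0194 0.01  ] 0.0872 -76.2
base [ 0.5042 -0.0652  0.01  ] 0.1079 -166.8
rod w1 [ 0.35536944 -0.24583046  0.045     ] [ 0.44874437 -0.2612948   0.045     ] [ 0.5467007  -0.27679475  0.053     ]
glass w1 [0.47940352 0.24805707 0.03      ]
```

Run:
```python
from h import *
p,R=pose();a=np.radians(-9.15)
Rg=toolrot([np.cos(a),np.sin(a),0],[0,0,-1])
d,r=go([.494,-.2677,.13],Rg);go([.494,-.2677,.13])
```

```text
shift [-22.83  -1.2   17.2 ] rot [-0.0009  0.0079 -0.0581] rows>= 6.9
shift [-22.83  -1.2   17.2 ] rot [0. 0. 0.] rows>= 6.9
```

Emit:
apply_moves([
  [-2.8,-0.15,2.1,0,0,0],
  [-2.8,-0.15,2.1,0,0,0],
  [-2.8,-0.15,2.1,0,0,0],
  [-2.8,-0.15,2.1,0,0,0],
  [-2.8,-0.15,2.1,0,0,0],
  [-2.8,-0.15,2.1,0,0,0],
  [-2.8,-0.15,2.1,0,0,0],
  [-2.8,-0.15,2.1,0,0.008,-0.058],
  [0,0,0,0,0,0],
  [0,0,0,0,0,0],
], jaw=70)

```text
time_s: 2.95
ee_pos: [0.4935, -0.2598, 0.1285]
tcp_rot: [0.001, 0.755, 0.655, 0.003]
contact_force: [-0.2, 1.3, 1.2]
gripper_width: 0.0599
```

Run:
```python
from h import *
grab('wrist','w2');t=load('w2')
a=np.radians(-9.15)
Rg=toolrot([np.cos(a),np.sin(a),0],[0,0,-1]);print(pose()[0])
go([.494,-.2677,.13],Rg);go([.494,-.2677,.026],Rg)
for q in ([.494,-.2677,.053],[.3553,-.2455,.045]):print(proj(t,q))
```

```text
[ 0.49348411 -0.25947103  0.12838218]
shift [-0.81  0.17 -0.16] rot [ 0.0045 -0.0028  0.0184] rows>= 0.2
shift [-0.84  0.12 10.24] rot [ 0.0045 -0.0028  0.0184] rows>= 2.5
[272.12342227 219.31171857]
[274.06871792  17.44218294]
```

View pics/w2.png

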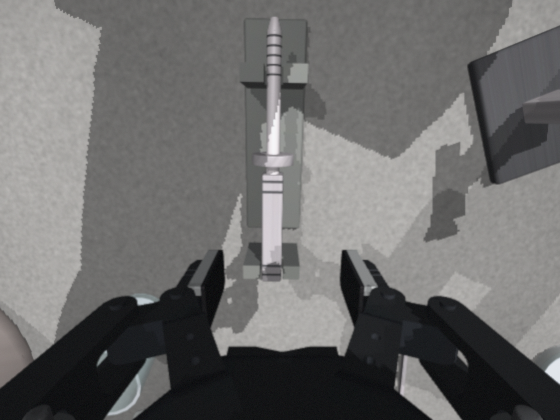

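The picture shows the rod lined up between the fingers: tip (274,18), collar (272,160), handle end (271,280). The tip falls where I predicted it, so I correct by 8 mm and go down.

Emit:
apply_moves([
  [-0.8,0.15,0,0.0045,-0.003,0.018],
  [0,0,2.5,0,0,0],
  [0,0,2.5,0,0,0],
  [0,0,1.5,0,0,0],
  [0,0,0,0,0,0],
])

```text
time_s: 3.42
ee_pos: [0.4987, -0.2651, 0.0678]
tcp_rot: [0.005, 0.761, 0.649, 0.001]
contact_force: [-1.0, 0.6, 0.3]
gripper_width: 0.06
```

Run:
```python
from h import *
a=np.radians(-9.15)
Rg=toolrot([np.cos(a),np.sin(a),0],[0,0,-1]);print(pose()[0])
go([.494,-.2677,.026],Rg)
grab('scene','s2');crop('s2',200,190,330,290,5,'c7')
```

```text
[ 0.49867419 -0.26508188  0.06780919]
shift [-0.31 -0.46  4.18] rot [0.0085 0.0046 0.0002] rows>= 1.0
```

View pics/c7.png

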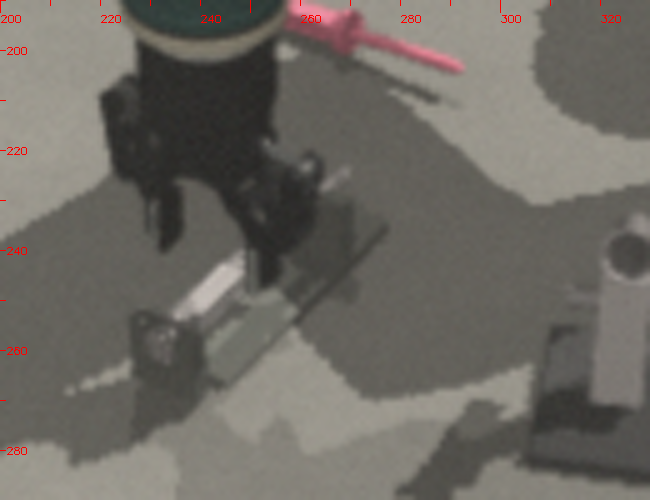

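Fingers straddle the handle. I go down the rest of the way and close.

Emit:
apply_moves([
  [-0.3,-0.45,0.3,0.0085,0.0045,0],
  [0,0,1.5,0,0,0],
  [0,0,1.5,0,0,0],
  [0,0,0.8,0,0,0],
  [0,0,0,0,0,0],
  [0,0,0,0,0,0],
])

```text
time_s: 3.97
ee_pos: [0.4973, -0.2683, 0.0337]
tcp_rot: [0.004, 0.761, 0.649, 0.001]
contact_force: [-0.5, -0.1, 0.0]
gripper_width: 0.0597
```

Run:
```python
from h import *
a=np.radians(-9.15)
Rg=toolrot([np.cos(a),np.sin(a),0],[0,0,-1]);print(pose()[0])
go([.494,-.2677,.026],Rg)
```

```text
[ 0.49727093 -0.26829671  0.03367853]
shift [ 0.01 -0.34  0.77] rot [0.0074 0.0033 0.0015] rows>= 0.2
```

Emit:
apply_moves([
  [0,-0.35,0.8,0.0075,0.0033,0.0015],
  [0,-0.05,0.2,0,0,0],
  [0,0,0,0,0,0],
  [0,0,0,0,0,0],
])

```text
time_s: 4.3
ee_pos: [0.4934, -0.268, 0.0242]
tcp_rot: [0.0, 0.761, 0.648, 0.0]
contact_force: [0.9, 0.2, 0.1]
gripper_width: 0.0598
```

Run:
```python
from h import *
a=np.radians(-9.15)
Rg=toolrot([np.cos(a),np.sin(a),0],[0,0,-1]);print(pose()[0])
go([.494,-.2677,.026],Rg)
```

```text
[ 0.49343919 -0.26801126  0.02420962]
shift [ 0.04  0.05 -0.18] rot [ 0.0003  0.0001 -0.0003] rows>= 0.0
```

Emit:
apply_moves([
  [0,0,0,0,0,0],
  [0,0,0,0,0,0],
  [0,0,0,0,0,0],
  [0,0,0,0,0,0],
  [0,0,0,0,0,0],
  [0,0,0,0,0,0],
  [0,0,0,0,0,0],
  [0,0,0,0,0,0],
], jaw=0)

```text
time_s: 4.97
ee_pos: [0.4937, -0.2683, 0.0251]
tcp_rot: [0.001, 0.761, 0.648, 0.0]
contact_force: [0.1, 0.7, 1.0]
gripper_width: 0.015
```

Gripped at about 16 mm. I lift straight up.

Emit:
apply_moves([
  [0,0,-1.0,0,0,0],
  [0,0,-2.0,0,0,0],
  [0,0,-3.0,0,0,0],
  [0,0,-4.0,0,0,0],
  [0,0,-4.0,0,0,0],
  [0,0,-4.0,0,0,0],
  [0,0,-4.0,0,0,0],
  [0,0,0,0,0,0],
  [0,0,0,0,0,0],
])

```text
time_s: 5.72
ee_pos: [0.4911, -0.2665, 0.2586]
tcp_rot: [-0.001, 0.761, 0.648, -0.0]
contact_force: [-1.1, 0.4, -3.1]
gripper_width: 0.0151
```

Run:
```python
from h import *
print(pose()[0],arm.state()['gripper_width'],arm.state()['joint_positions'])
grab('wrist','w3')
crop('w3',220,0,330,300,3,'c8')
```

```text
[ 0.49111429 -0.26652095  0.25856262] 0.01514419348260236 [-5.42879133e-01 -1.42560664e-01  1.65386428e+00  3.25415427e-05
  1.63215021e+00 -1.95370600e+00]
```

View pics/w3.png

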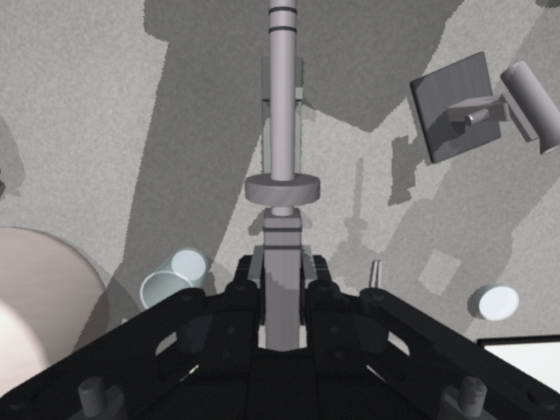

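View pics/c8.png

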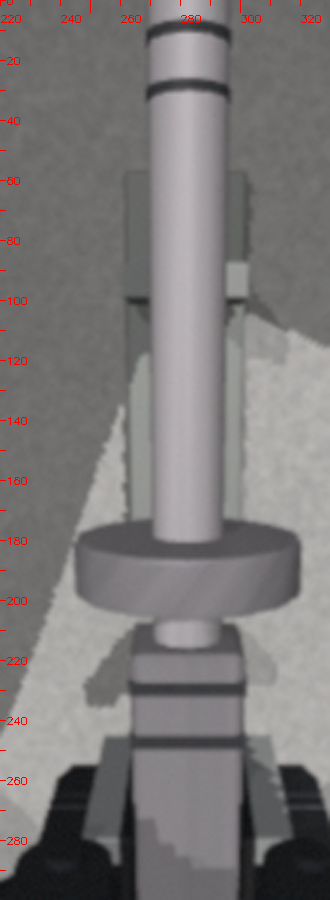

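Run:
```python
from h import *
grab('scene','s3');crop('s3',190,80,330,220,5,'c9')
grab('top','t3')
w=load('w3');p,R=pose()
for dd in (-.003,0,.003): 
  for h in (-.0187,-.021): print(dd,h,proj(w,p+R.apply([0,-.05+dd,h])))
print('tip',proj(load('s3'),p+R.apply([0,-.14,-.0197])),proj(load('t3'),p+R.apply([0,-.14,-.0197])), R.as_matrix())
```

```text
-0.003 -0.0187 [282.96750379 168.54442591]
-0.003 -0.021 [282.9784173  169.41910567]
0 -0.0187 [282.95784512 175.42526618]
0 -0.021 [282.96851546 176.41422586]
0.003 -0.0187 [282.94831253 182.21489674]
0.003 -0.021 [282.95874513 183.31500581]
tip [270.03195293 159.40512964] [309.59572947 202.40767479] [[ 0.15923638  0.98723303 -0.00383711]
 [ 0.98723893 -0.15922802  0.00239639]
 [ 0.00175482 -0.00416973 -0.99998977]]
```

View pics/c9.png

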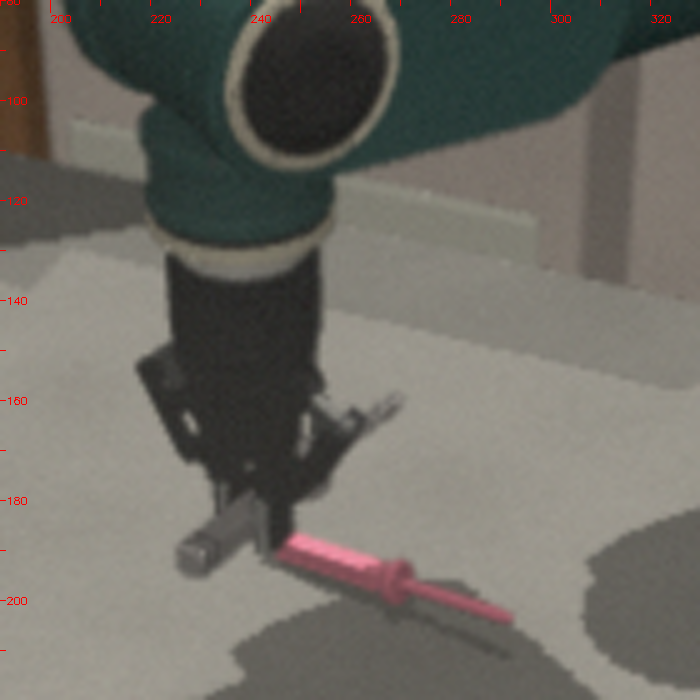

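View pics/t3.png

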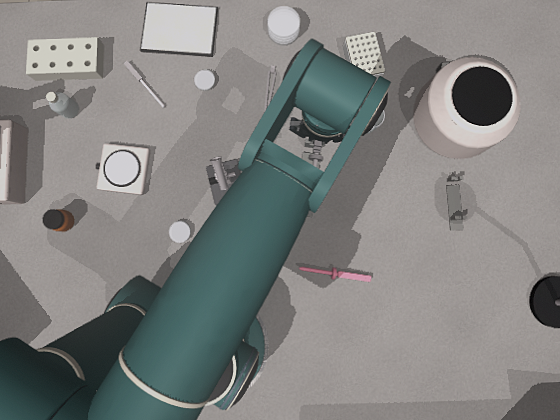

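```bash
cat >> h.py <<'E'
MOUTH=np.array([.475,-.0265,.1505]);YAW=np.radians(13.3)
COL=np.array([0,-.049,-.0197])
def axis(yaw=YAW,el=np.pi/6): return np.array([np.cos(el)*np.cos(yaw),np.cos(el)*np.sin(yaw),np.sin(el)])
def tubepose(s,lat=0,up=0,yaw=YAW,el=np.pi/6):
    a=axis(yaw,el);z=np.array([np.sin(el)*np.cos(yaw),np.sin(el)*np.sin(yaw),-np.cos(el)])
    R=toolrot(a,z);c=MOUTH+s*axis()+lat*R.apply([1,0,0])-up*z
    return c-R.apply(COL),R
def rows(p,R,n,pp=None):
    p0,R0=pose() if pp is None else pp
    d=(p-p0)/n;rv=(R0.inv()*R).as_rotvec()/n
    for i in range(n):
        Ri=R0*Ro.from_rotvec(rv*i);print((Ri.inv().apply(d)*100).round(2),rv.round(4))
E
python3 - <<'E'
from h import *
p,R=tubepose(.15);print(p,R.as_matrix().round(3));go(p,R);rows(p,R,9)
E
```

```text
[0.65230254 0.01541254 0.2329393 ] [[-0.23   0.843  0.487]
 [ 0.973  0.199  0.115]
 [ 0.     0.5   -0.866]]
shift [30.38 11.46  2.33] rot [-0.5206  0.1001 -0.3837] rows>= 7.8
[3.38 1.27 0.26] [-0.0578  0.0111 -0.0426]
[3.32 1.4  0.37] [-0.0578  0.0111 -0.0426]
[3.25 1.51 0.49] [-0.0578  0.0111 -0.0426]
[3.18 1.62 0.62] [-0.0578  0.0111 -0.0426]
[3.1  1.71 0.75] [-0.0578  0.0111 -0.0426]
[3.01 1.79 0.89] [-0.0578  0.0111 -0.0426]
[2.92 1.87 1.03] [-0.0578  0.0111 -0.0426]
[2.83 1.93 1.17] [-0.0578  0.0111 -0.0426]
[2.73 1.97 1.31] [-0.0578  0.0111 -0.0426]
```

Emit:
apply_moves([
  [3.2,2.3,-0.3,-0.058,0.011,-0.043],
  [3.2,2.3,-0.2,-0.058,0.011,-0.043],
  [3.2,2.0,0.2,-0.058,0.011,-0.043],
  [3.2,1.6,0.6,-0.058,0.011,-0.043],
  [3.1,1.6,0.7,-0.058,0.011,-0.043],
  [3.0,1.6,0.9,-0.058,0.011,-0.043],
  [2.9,1.6,1.0,-0.058,0.011,-0.043],
  [2.8,1.6,1.2,-0.058,0.011,-0.043],
  [2.7,1.6,1.3,-0.058,0.011,-0.043],
  [0,0,0,0,0,0],
  [0,0,0,0,0,0],
])

```text
time_s: 6.78
ee_pos: [0.6632, 0.0211, 0.2228]
tcp_rot: [0.156, 0.594, 0.762, 0.207]
contact_force: [-0.1, -0.1, -0.6]
gripper_width: 0.0151
```

Run:
```python
from h import *
p,R=tubepose(.15);print(pose()[0]);go(p,R)
```

```text
[0.66319781 0.02114518 0.22282921]
shift [-0.28 -0.53 -1.48] rot [ 0.0004 -0.0151  0.011 ] rows>= 0.4
```

Emit:
apply_moves([
  [-0.3,-0.5,-1.5,0,-0.015,0.011],
  [0,0,0,0,0,0],
  [0,0,0,0,0,0],
])

```text
time_s: 7.03
ee_pos: [0.6508, 0.0145, 0.2287]
tcp_rot: [0.158, 0.601, 0.758, 0.201]
contact_force: [-0.2, -0.5, -1.5]
gripper_width: 0.0152
```

Run:
```python
from h import *
p,R=tubepose(.15);print(pose()[0],arm.state()['joint_positions'].round(2));go(p,R)
for n in ('wrist','scene','top'):grab(n,n[0]+'4')
crop('w4',220,0,350,200,4,'c10');crop('s4',270,150,390,290,5,'c11')
P,Q=pose();tip=P+Q.apply(COL+[0,-.09,0]);print(tip,[proj(load(x),tip) for x in('w4','s4','t4')])
print([proj(load(x),MOUTH) for x in('w4','s4','t4')])
```

```text
[0.65082247 0.01449184 0.22865127] [-0.09 -0.23  1.84  0.18  1.05 -1.94]
shift [ 0.06  0.36 -0.29] rot [-0.0077 -0.0012 -0.0019] rows>= 0.1
[ 0.52415508 -0.01527416  0.17769901] [array([281.1409992, -80.6668951]), array([323.73400946, 245.59503096]), array([209.0267065 , 136.90863138])]
[array([ 282.03261752, -332.40977325]), array([325.16942536, 240.64892746]), array([215.35763245, 159.51715268])]
```

View pics/w4.png

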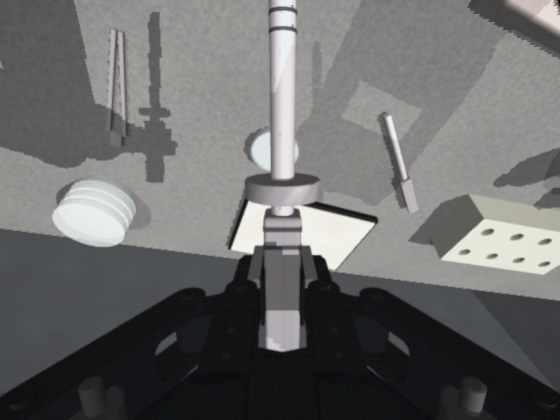

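View pics/c11.png

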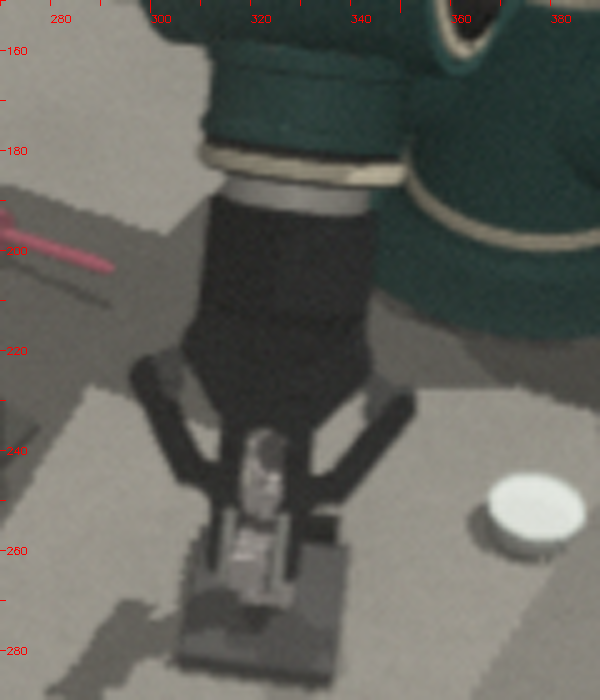

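View pics/t4.png

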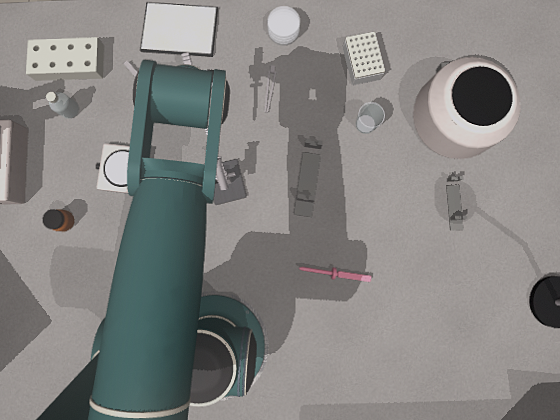

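Run:
```python
from h import *
s=load('scene0');crop('scene0',310,225,345,280,14,'c12')
print(proj(s,MOUTH),MOUTH)
for e in np.eye(3): print((proj(s,MOUTH+.001*e)-proj(s,MOUTH)).round(2))
i=cv2.imread('pics/c12.png')
a=axis();h=np.array([-a[1],a[0],0]);h/=np.linalg.norm(h);v=np.cross(a,h)
for r,c in((.013,(0,255,0)),(.016,(255,255,0)),(.007,(0,255,255))):
  for k in np.linspace(0,2*np.pi,60):
    off=0 if r>.01 else -.014
    u=proj(s,MOUTH+off*a+r*(np.cos(k)*h+np.sin(k)*v));u=((u-[310,225]+.5)*14).astype(int);cv2.circle(i,tuple(int(q) for q in u),1,c,-1)
cv2.imwrite('pics/c12.png',i)
w=cv2.imread('pics/w1.png');f=load('w1');w=cv2.resize(w[25:145,220:330],None,fx=6,fy=6,interpolation=cv2.INTER_CUBIC)
for off,r in((0,.016),(0,.013),(-.08,.010)):
  for k in np.linspace(0,2*np.pi,80):
    u=proj(f,MOUTH+off*a+r*(np.cos(k)*h+np.sin(k)*v));u=((u-[220,25]+.5)*6).astype(int);cv2.circle(w,tuple(int(q) for q in u),1,(0,255,0),-1)
cv2.imwrite('pics/c13.png',w)
```

```text
[325.16942536 240.64892746] [ 0.475  -0.0265  0.1505]
[-0.13  0.23]
[0.36 0.1 ]
[ 0.03 -0.28]
```

View pics/c12.png

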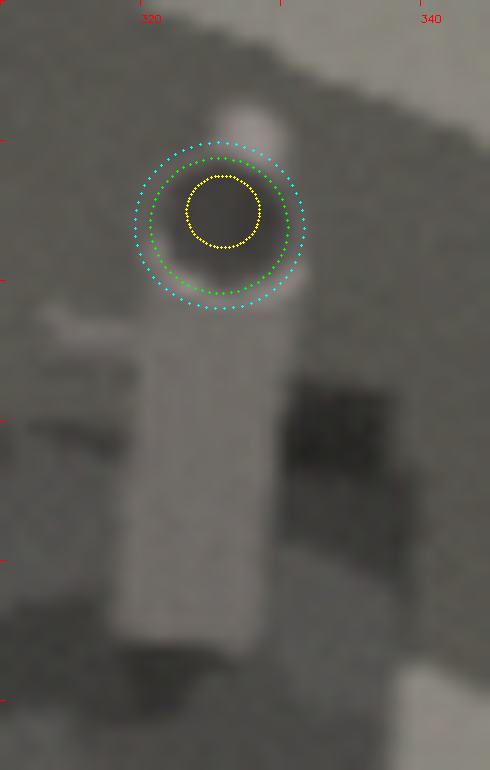

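View pics/c13.png

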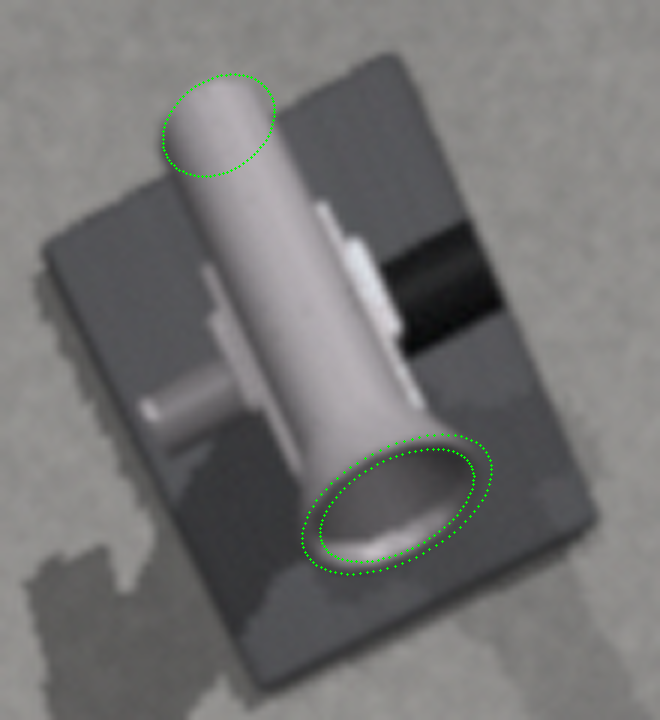

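Emit:
apply_moves([
  [0,-1.5,-0.3,-0.008,-0.001,-0.002],
  [0,-1.5,0,0,0,0],
  [0,-1.0,0,0,0,0],
  [0,0,0,0,0,0],
  [0,0,0,0,0,0],
])

```text
time_s: 7.6
ee_pos: [0.6159, 0.0047, 0.2102]
tcp_rot: [0.161, 0.6, 0.757, 0.203]
contact_force: [0.9, 0.9, -0.6]
gripper_width: 0.0152
```

Run:
```python
from h import *
p,R=tubepose(.10);go(p,R)
```

```text
shift [ 0.21 -0.58 -0.07] rot [ 0.0006  0.0001 -0.0015] rows>= 0.1
```

Emit:
apply_moves([
  [0.2,-0.6,-0.07,0,0,-0.0015],
  [0,0,0,0,0,0],
  [0,0,0,0,0,0],
])

```text
time_s: 7.85
ee_pos: [0.6106, 0.0054, 0.2083]
tcp_rot: [0.161, 0.599, 0.757, 0.203]
contact_force: [0.2, 0.3, -2.0]
gripper_width: 0.0149
```

Run:
```python
from h import *
p,R=tubepose(.10);go(p,R)
f=grab('scene','s5');crop('s5',300,210,350,275,10,'c14')
P,Q=pose();print([proj(f,P+Q.apply(COL+[0,o,0])) for o in(-.09,0,.105)],proj(f,MOUTH))
```

```text
shift [ 0.02 -0.05  0.01] rot [ 0.0011  0.0003 -0.0001] rows>= 0.0
[array([324.89487842, 241.42056565]), array([322.90949415, 248.50807887]), array([320.16232744, 258.29702249])] [325.16942536 240.64892746]
```

View pics/c14.png

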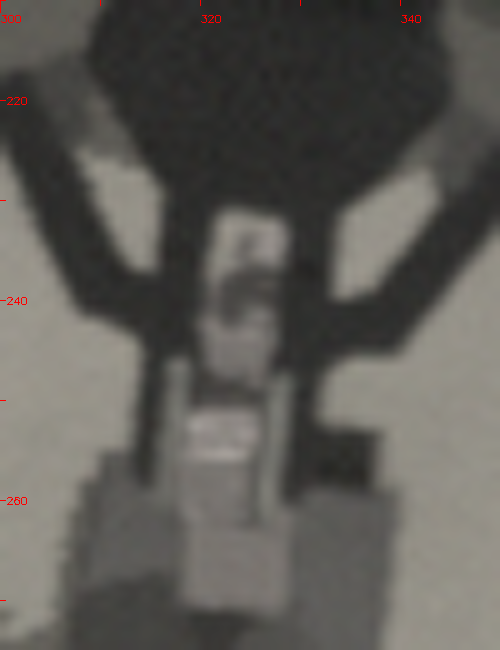

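Emit:
apply_moves([
  [0,-0.6,0,0,0,0],
  [0,-0.6,0,0,0,0],
  [0,-0.6,0,0,0,0],
  [0,0,0,0,0,0],
])

```text
time_s: 8.23
ee_pos: [0.5944, 0.0018, 0.1984]
tcp_rot: [0.161, 0.599, 0.758, 0.203]
contact_force: [-0.3, 0.5, -1.3]
gripper_width: 0.015
```

```bash
cat > st.py <<'E'
from h import *
import sys
p,R=tubepose(float(sys.argv[1]));go(p,R)
P,Q=pose();c=P+Q.apply(COL);e=R.inv().apply(c-MOUTH);print('collar s,lat,up mm',(e[[1,0]]*1000).round(1),(-e[2]*1000).round(1))
s=arm.state();print('F tool',Q.inv().apply(s['contact_force']).round(1),'M',Q.inv().apply(s['torque']).round(2),s['time_s'],s['gripper_width'])
E
python3 st.py 0.08
```

```text
shift [-0.01 -0.12 -0.02] rot [ 0.0008 -0.0002  0.0005] rows>= 0.0
collar s,lat,up mm [81.2  0. ] -0.2
F tool [ 0.5 -0.8  1.1] M [ 0.37  0.02 -0.03] 8.2333 0.015039887734918494
```

Emit:
apply_moves([
  [0,-0.5,0,0,0,0],
  [0,-0.5,0,0,0,0],
  [0,-0.5,0,0,0,0],
  [0,-0.5,0,0,0,0],
  [0,0,0,0,0,0],
])

```text
time_s: 8.65
ee_pos: [0.5754, -0.0028, 0.1872]
tcp_rot: [0.161, 0.599, 0.758, 0.203]
contact_force: [-0.3, -0.6, -1.3]
gripper_width: 0.0153
```

```bash
python3 st.py 0.06
```

```text
shift [-0.    0.14 -0.01] rot [ 0.0008 -0.      0.0004] rows>= 0.0
collar s,lat,up mm [58.6 -0. ] -0.2
F tool [-0.5 -1.   0.9] M [ 0.3  -0.   -0.03] 8.65 0.015300788296347815
```

Tip is 31 mm in with no contact force. I continue.

Emit:
apply_moves([
  [0,-0.5,0,0,0,0],
  [0,-0.5,0,0,0,0],
  [0,-0.5,0,0,0,0],
  [0,-0.5,0,0,0,0],
  [0,-0.5,0,0,0,0],
  [0,0,0,0,0,0],
])

```text
time_s: 9.15
ee_pos: [0.5519, -0.0083, 0.1733]
tcp_rot: [0.161, 0.599, 0.758, 0.203]
contact_force: [0.2, 0.1, -1.8]
gripper_width: 0.0153
```

```bash
python3 st.py 0.02
```

```text
shift [ 0.   -1.09 -0.01] rot [0.0009 0.0001 0.0004] rows>= 0.3
collar s,lat,up mm [30.8 -0. ] -0.1
F tool [ 0.  -0.7  1.7] M [0.32 0.   0.  ] 9.15 0.015277197233932715
```

Emit:
apply_moves([
  [0,-0.5,0,0,0,0],
  [0,-0.5,0,0,0,0],
  [0,-0.4,0,0,0,0],
  [0,-0.4,0,0,0,0],
  [0,0,0,0,0,0],
])

```text
time_s: 9.57
ee_pos: [0.5351, -0.0123, 0.1634]
tcp_rot: [0.161, 0.599, 0.757, 0.203]
contact_force: [0.3, -0.1, -1.7]
gripper_width: 0.0151
```

```bash
python3 st.py 0.00
```

```text
shift [ 0.   -1.09 -0.01] rot [0.0012 0.0002 0.0003] rows>= 0.3
collar s,lat,up mm [10.9 -0. ] -0.1
F tool [-0.1 -0.6  1.6] M [0.32 0.08 0.01] 9.5667 0.015082777614890706
```

Emit:
apply_moves([
  [0,-0.2,0,0,0,0],
  [0,-0.2,0,0,0,0],
  [0,-0.2,0,0,0,0],
  [0,0,0,0,0,0],
])

```text
time_s: 9.9
ee_pos: [0.5296, -0.0137, 0.1602]
tcp_rot: [0.161, 0.599, 0.757, 0.203]
contact_force: [0.9, -0.5, -1.0]
gripper_width: 0.0147
```

```bash
python3 st.py 0.00
```

```text
shift [ 0.01 -0.44  0.01] rot [0.0014 0.0003 0.0003] rows>= 0.1
collar s,lat,up mm [ 4.4 -0.1] -0.0
F tool [-0.7  0.2  1.2] M [0.29 0.03 0.  ] 9.9 0.014705615246676093
```

Emit:
apply_moves([
  [0,-0.1,0,0,0,0],
  [0,-0.1,0,0,0,0],
  [0,-0.1,0,0,0,0],
])

```text
time_s: 10.15
ee_pos: [0.5271, -0.0143, 0.1588]
tcp_rot: [0.161, 0.599, 0.757, 0.204]
contact_force: [-0.0, 0.2, -1.2]
gripper_width: 0.015
```

```bash
python3 st.py 0.00
```

```text
shift [ 0.01 -0.15  0.02] rot [0.0018 0.0003 0.0004] rows>= 0.0
collar s,lat,up mm [ 1.5 -0.1] 0.1
F tool [ 0.2 -0.6  1. ] M [ 0.38 -0.01 -0.05] 10.15 0.01496307181509606
```

Emit:
apply_moves([
  [0,-0.1,0,0,0,0],
  [0,-0.1,0,0,0,0],
])

```text
time_s: 10.32
ee_pos: [0.526, -0.0146, 0.1586]
tcp_rot: [0.162, 0.599, 0.757, 0.204]
contact_force: [13.8, 4.3, 0.6]
gripper_width: 0.015
```

```bash
python3 st.py 0.00
```

```text
shift [ 0.01 -0.04  0.05] rot [0.0042 0.0005 0.0004] rows>= 0.0
collar s,lat,up mm [ 0.3 -0.1] 0.3
F tool [ 1.  12.7  6.8] M [-1.88  0.27 -0.02] 10.3167 0.015016774913103192
```

Contact: 13 N axial at the expected depth, which fits the collar on the mouth. I hold there and check.

Emit:
apply_moves([
  [0,-0.05,0,0,0,0],
  [0,-0.05,0,0,0,0],
  [0,0,0,0,0,0],
  [0,0,0,0,0,0],
  [0,0,0,0,0,0],
  [0,0,0,0,0,0],
])

```text
time_s: 10.82
ee_pos: [0.5259, -0.0146, 0.1593]
tcp_rot: [0.163, 0.599, 0.757, 0.206]
contact_force: [1.2, 0.7, -1.0]
gripper_width: 0.0145
```

```bash
python3 st.py 0.00
python3 - <<'E'
from h import *
f=grab('wrist','w6');crop('w6',210,0,355,150,5,'c15');grab('scene','s6');crop('s6',290,200,370,290,8,'c16')
E
```

```text
shift [ 0.02 -0.07  0.12] rot [0.0075 0.0009 0.0004] rows>= 0.1
collar s,lat,up mm [ 0.5 -0.2] 0.8
F tool [0.4 0.6 1.6] M [ 0.01  0.04 -0.01] 10.8167 0.014482481762404112
```

View pics/w6.png

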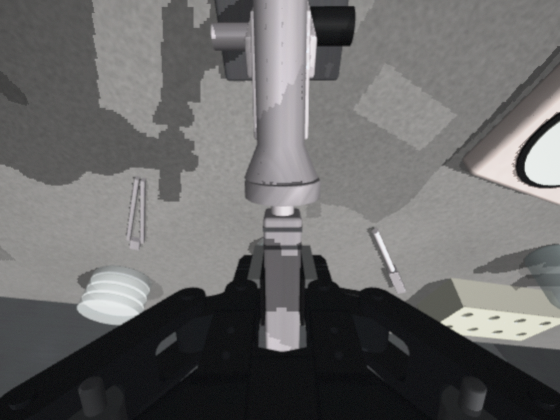

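View pics/c16.png

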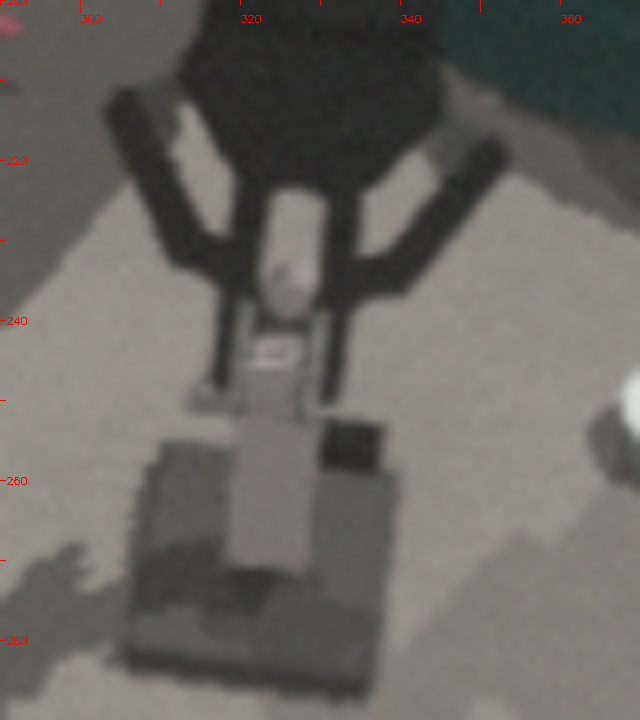

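Run:
```python
from h import *
crop('w6',230,130,335,240,6,'c17')
```

```text
(no output)
```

View pics/c17.png

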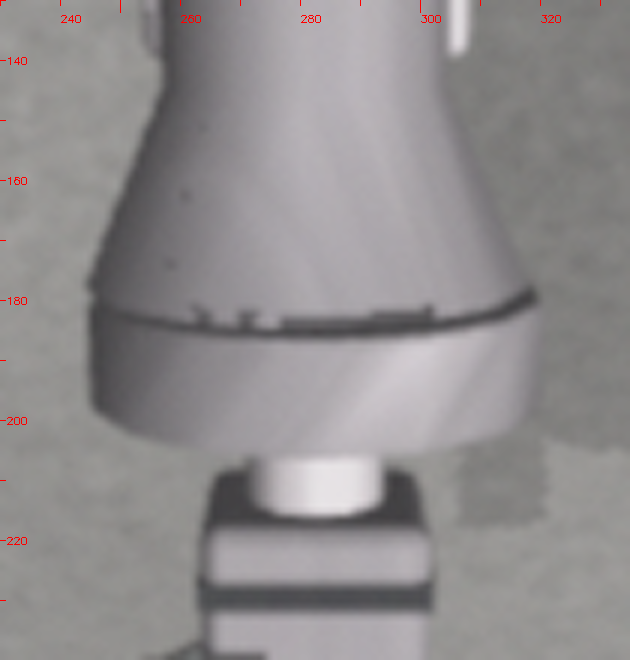

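The collar lies flush on the rim: the seam runs at rows 180–186 with no real gap, and the widths match. Now I draw it out.

Emit:
apply_moves([
  [0,-0.05,0,0,0,0],
  [0,0,0,0,0,0],
  [0,0,0,0,0,0],
  [0,0.5,0,0,0,0],
  [0,1.0,0,-0.004,0,0],
  [0,1.0,0,-0.003,0,0],
  [0,1.0,0,0,0,0],
  [0,1.0,0,0,0,0],
])

```text
time_s: 11.58
ee_pos: [0.5657, -0.0054, 0.1832]
tcp_rot: [0.165, 0.598, 0.756, 0.208]
contact_force: [-0.2, 0.4, -1.6]
gripper_width: 0.0147
```

```bash
python3 st.py 0.13
```

```text
shift [0.03 8.2  0.27] rot [ 0.0146  0.0013 -0.0004] rows>= 2.0
collar s,lat,up mm [47.7 -0.2] 0.8
F tool [ 0.4 -0.9  1.3] M [ 0.39 -0.02 -0.02] 11.5833 0.014740573548437367
```

Emit:
apply_moves([
  [0,1.0,0.05,0.007,0,0],
  [0,1.0,0.05,0.007,0,0],
  [0,1.2,0,0,0,0],
  [0,1.5,0,0,0,0],
  [0,1.5,0,0,0,0],
  [0,1.5,0,0,0,0],
  [0,1.5,0,0,0,0],
  [0,1.5,0,0,0,0],
  [0,0,0,0,0,0],
  [0,0,0,0,0,0],
])

```text
time_s: 12.42
ee_pos: [0.6702, 0.0209, 0.2415]
tcp_rot: [0.161, 0.599, 0.758, 0.203]
contact_force: [-0.7, -0.3, -1.9]
gripper_width: 0.0152
```

```bash
python3 st.py 0.13
python3 - <<'E'
from h import *
f=grab('wrist','w7')
# stage estimates
G=np.array([.482,.2475,.03]);
for yaw in (150,170,180,193,210):
    y=np.radians(yaw);x=np.array([np.cos(y),np.sin(y),0]);print(yaw,G-.14*x)
E
```

```text
shift [-0.11 -4.04 -0.19] rot [-0.0005 -0.0002  0.0017] rows>= 1.0
collar s,lat,up mm [170.4   1.1] -1.9
F tool [-0.2 -1.6  1.2] M [ 0.4  -0.03  0.03] 12.4167 0.015200857317100719
150 [0.60324356 0.1775     0.03      ]
170 [0.61987309 0.22318926 0.03      ]
180 [0.622  0.2475 0.03  ]
193 [0.61841181 0.27899315 0.03      ]
210 [0.60324356 0.3175     0.03      ]
```

View pics/w7.png

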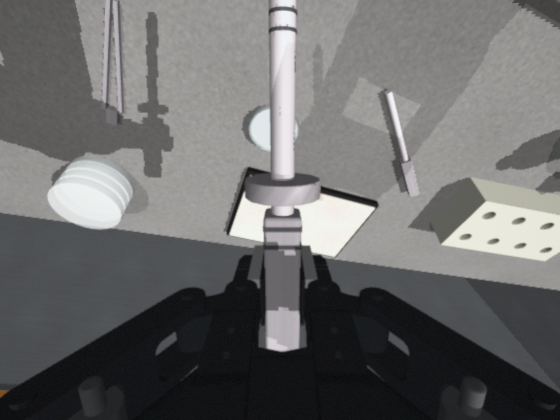

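```bash
cat > fin.py <<'E'
from h import *
import sys
z=float(sys.argv[1]);G=np.array([.4815,.2475,z])
R=toolrot([np.cos(YAW),np.sin(YAW),0],[0,0,-1]);p=G-R.apply(COL+[0,-.09,0]);print(p);go(p,R)
if len(sys.argv)>2: rows(p,R,int(sys.argv[2]))
P,Q=pose();print('tip',P+Q.apply(COL+[0,-.09,0]),'elev',np.degrees(np.arcsin(Q.apply([0,-1,0])[2])))
E
python3 fin.py 0.2 8
python3 - <<'E'
from h import *
t=load('top0')
for n,(u,v) in dict(flask=(57,102),flasktop=(52,97),stir0=(127,63),stir1=(165,106),block=(65,58)).items(): print(n,onz(t,u,v,.02))
E
```

```text
[0.61677186 0.27947691 0.1803    ]
shift [26.41 -2.35  5.69] rot [5.234e-01 3.000e-04 1.600e-03] rows>= 6.5
[ 3.3  -0.29  0.71] [0.0654 0.     0.0002]
[ 3.3  -0.25  0.73] [0.0654 0.     0.0002]
[ 3.3  -0.2   0.74] [0.0654 0.     0.0002]
[ 3.3  -0.15  0.76] [0.0654 0.     0.0002]
[ 3.3  -0.1   0.76] [0.0654 0.     0.0002]
[ 3.3  -0.05  0.77] [0.0654 0.     0.0002]
[ 3.3  -0.    0.77] [0.0654 0.     0.0002]
[3.3  0.05 0.77] [0.0654 0.     0.0002]
tip [ 0.54336876 -0.0094026   0.18910049] elev -29.98597397971114
flask [0.67685187 0.44172451 0.02      ]
flasktop [0.69195467 0.457043   0.02      ]
stir0 [0.78554815 0.24414437 0.02      ]
stir1 [0.65702185 0.13335104 0.02      ]
block [0.80656164 0.42487362 0.02      ]
```

Emit:
apply_moves([
  [3.3,-0.3,0.7,0.065,0,0],
  [3.3,-0.25,0.7,0.065,0,0],
  [3.3,-0.2,0.7,0.065,0,0],
  [3.3,-0.15,0.7,0.065,0,0],
  [3.3,-0.1,0.7,0.065,0,0],
  [3.3,-0.05,0.7,0.065,0,0],
  [3.3,0,0.7,0.065,0,0],
  [3.0,0,0.7,0.065,0,0],
  [0,0,0,0,0,0],
  [0,0,0,0,0,0],
])

```text
time_s: 13.3
ee_pos: [0.6098, 0.284, 0.1783]
tcp_rot: [-0.004, 0.622, 0.783, -0.011]
contact_force: [0.8, 0.0, -0.8]
gripper_width: 0.0148
```

```bash
python3 fin.py 0.08
```

```text
[0.61677186 0.27947691 0.0603    ]
shift [-0.51  0.85 11.79] rot [-0.0231  0.0075 -0.0053] rows>= 2.8
tip [0.47482184 0.25300463 0.20120558] elev 1.3197785307752428
```

Level above the stage. I correct, then go down in steps.

Emit:
apply_moves([
  [-0.5,0.7,1.0,-0.023,0.0075,-0.005],
  [0,0,2.0,0,0,0],
  [0,0,2.0,0,0,0],
  [0,0,2.0,0,0,0],
  [0,0,1.0,0,0,0],
  [0,0,0,0,0,0],
  [0,0,0,0,0,0],
])

```text
time_s: 13.88
ee_pos: [0.6179, 0.2761, 0.0971]
tcp_rot: [0.002, 0.621, 0.783, 0.003]
contact_force: [0.2, 0.4, -0.8]
gripper_width: 0.0151
```

```bash
python3 fin.py 0.08
python3 - <<'E'
from h import *
for n in ('wrist','scene','top'):grab(n,n[0]+'8')
crop('s8',350,200,500,340,5,'c18')
P,Q=pose();tip=P+Q.apply(COL+[0,-.09,0]);print([proj(load(x),tip) for x in('w8','s8','t8')],proj(load('s8'),[.4815,.2475,.03]))
E
```

```text
[0.61677186 0.27947691 0.0603    ]
shift [ 0.35 -0.06  3.68] rot [ 0.0073 -0.0006 -0.0024] rows>= 0.9
tip [0.48243791 0.24443044 0.1157668 ] elev -0.4199554984112572
[array([282.73354982, -81.32885681]), array([423.57131643, 282.04782704]), array([110.42329761, 161.22846971])] [417.63580594 304.42218744]
```

View pics/c18.png

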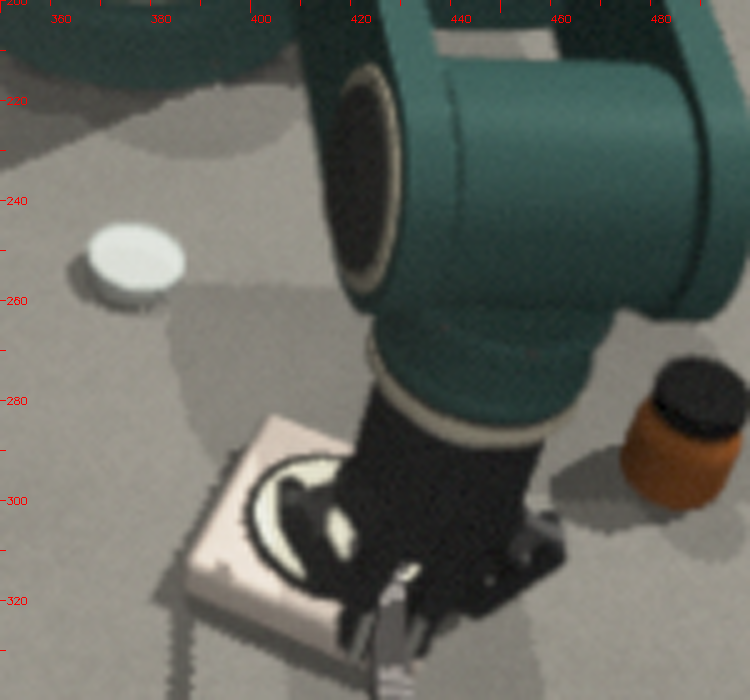

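View pics/t8.png

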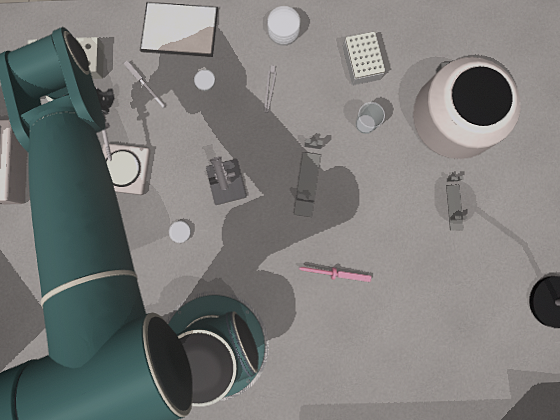

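Run:
```python
from h import *
crop('t8',70,100,160,205,7,'c19')
```

```text
(no output)
```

View pics/c19.png

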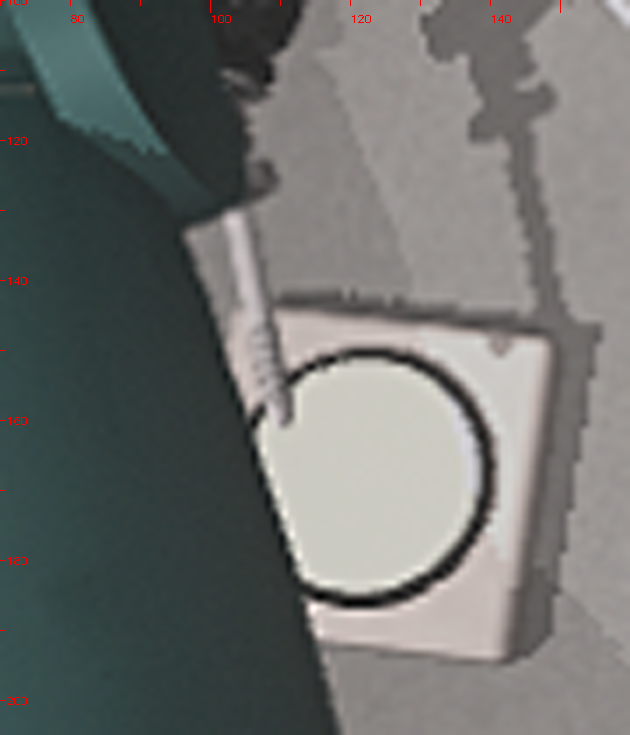

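View pics/w8.png

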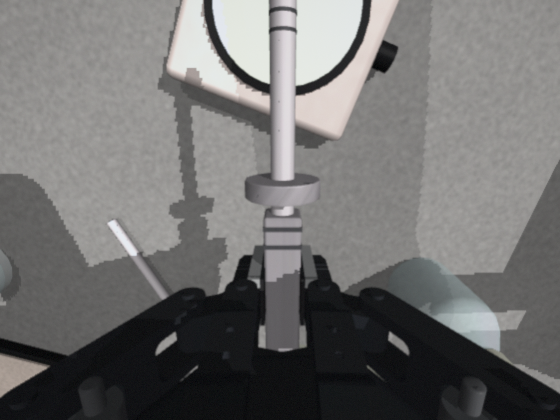

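The top view shows the tip at (110.7,160.3), predicted (110.4,161.2), so it agrees within about 2 mm. I make the final descent.

Emit:
apply_moves([
  [0.35,0,1.0,0.007,0,-0.002],
  [0,0,1.0,0,0,0],
  [0,0,0.7,0,0,0],
  [0,0,0,0,0,0],
  [0,0,0,0,0,0],
])

```text
time_s: 14.45
ee_pos: [0.6186, 0.2811, 0.0709]
tcp_rot: [0.001, 0.62, 0.784, 0.002]
contact_force: [-0.2, -0.5, -1.1]
gripper_width: 0.0152
```

```bash
python3 fin.py 0.08
```

```text
[0.61677186 0.27947691 0.0603    ]
shift [-0.12 -0.22  1.06] rot [ 0.0047 -0.0015  0.0005] rows>= 0.3
tip [0.48324141 0.24905632 0.08991794] elev -0.2691144911575439
```

Emit:
apply_moves([
  [-0.1,-0.2,1.0,0.0047,-0.0015,0],
  [0,0,0,0,0,0],
  [0,0,0,0,0,0],
  [0,0,0,0,0,0],
  [0,0,0,0,0,0],
  [0,0,0,0,0,0],
])

```text
time_s: 14.95
ee_pos: [0.6167, 0.2796, 0.0597]
tcp_rot: [-0.0, 0.62, 0.784, -0.0]
contact_force: [0.3, 0.9, -1.9]
gripper_width: 0.015
```

```bash
python3 fin.py 0.08
python3 - <<'E'
from h import *
print(arm.state()['joint_velocities'].round(4),arm.state()['gripper_width'])
for n in ('wrist','scene','top'):grab(n,n[0]+'9')
crop('t9',70,100,160,205,7,'c20')
P,Q=pose();tip=P+Q.apply(COL+[0,-.09,0]);print(proj(load('t9'),tip),proj(load('t9'),[.4815,.2475,.03]))
E
```

```text
[0.61677186 0.27947691 0.0603    ]
shift [-0.01  0.01 -0.06] rot [-0.0009  0.0003  0.0006] rows>= 0.0
tip [0.48143383 0.24755557 0.07952197] elev 0.051664335477878666
[-0.0004 -0.0021 -0.0031  0.0002  0.0003  0.0003] 0.015031027904364534
[114.80275823 164.68395319] [121.56327473 168.24957441]
```

View pics/c20.png

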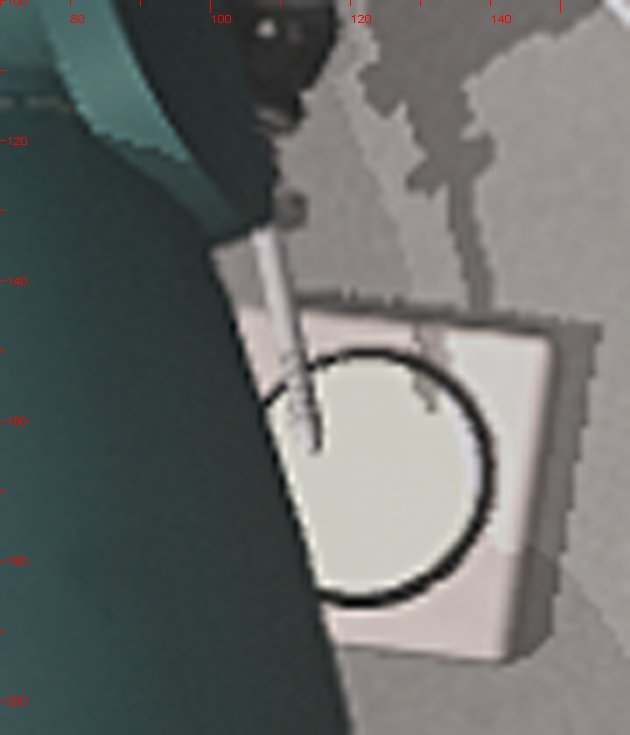

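View pics/s9.png

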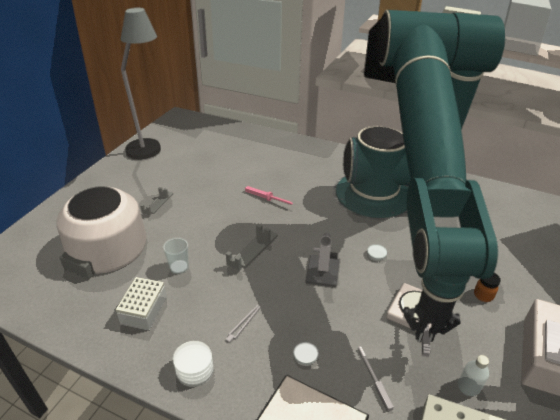

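The tip shows at top (114.7,164.1), predicted (114.8,164.7). It is centred, level and still, and the bystanders look unmoved in the scene view. I hand in.

```bash
python3 -c "
from bench import arm
print(arm.sign_off())"
```

```text
the job is handed in; nothing more can be done
None
```

I put the gauge rod into the guide tube until its collar stopped on the mouth, drew it right out, and handed in with it held level over the glass. No verdict came back.

- **Seating:** the collar met the mouth at the expected depth. The highest force I read was about 14 N, against the 40 N limit. I held it there for over 0.5 s, and a close crop showed the collar flush on the rim.
- **Drawing out:** the arm pose put the tip about 80 mm clear of the mouth.
- **Final hold:** by the arm pose, the tip is within 1 mm horizontally of my estimate of the glass centre, 49.5 mm above it and level within 0.1°. The top camera shows the tip within 0.6 px of where that predicts, which is about 1.5 mm. The arm was at rest, the fingers still gripped the handle, and the other objects looked unmoved in the scene view. The clock read about 15 s of the 48 s allowed.

**Disagreements:**
- The wrist and top cameras disagreed by 2–4 mm in x on the tube and the glass. I used values between them, so the glass centre could be off by about 2 mm, well inside the 20 mm allowed.
- While drawing the rod out I gave one small angle correction the wrong way. It was about 0.015 rad off inside the bore, with no force reading above the usual noise, and I corrected it in the next call.

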